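# Tap home the last wedge of the ageing barrel

## Task

One of the wedges that hold the oak barrel on its stand still sticks out farther than the one beside it. Take the square-headed wooden mallet and tap this wedge along its groove until it stops, fully home, in several short taps with the mallet drawn back between them; keep your hand off the wedge and do not knock the barrel. Then lay the mallet flat on the open counter without dropping it, and leave everything else where it is.

Things in the scene. Friction and masses are not known exactly. Their poses are not given: they have to be found in the camera images.
- stand: Fixed oak barrel stand. Origin on the counter under the barrel's middle; x along the barrel's axis, y across it, z up. Two bearers along y at x = -60 and +60 mm: 66 mm wide, 50 mm high, y from -140 to 140 mm, each with a groove 44 wide, 10 deep along its top. Four wedges in the grooves, thin ends under the barrel: both on the +y side and one on the -y side are home, the other -y one sticks out
- barrel: Oak barrel with steel hoops lying on the stand, fixed: 250 mm long, 180 mm thick at the middle. Origin at its centre, 137 mm above the counter; x along its axis. Its flank reaches 90 mm to either side, its bung 237 mm above the counter; its wooden tap ends 185 mm from the centre on the +x side
- wedge_fitted: The neighbouring wedge, already home and fixed, in the other groove of the stand's -y side. Same shape as the one that sticks out. Origin at the lower edge of its butt face, 40 mm above the counter; at home the butt face is 150 mm from the barrel's axis and overhangs the bearer's end by 10 mm
- wedge_butt (a point): Centre of the butt face (thick end) of the wedge that sticks out, 64 mm above the counter, in either groove of the stand's -y side. Pale wood, 140 mm long, 38 wide, 47 high at the butt, 10 at the tip. Axes as the stand's: it is driven along +y, the butt face looks to -y. It slides in its groove only, about 6 N moves it, and it stays where it is left
- wedge (a joint): How far this wedge still stands out from its fully driven place, in m: 0 = home against a hard stop; it starts at 0.035 to 0.058
- mallet_grip (a point): Where to grip the wooden mallet: a point on the handle's axis near the balance point, 30 mm above the counter when the mallet lies flat. +x points along the handle to the head, z up. The handle is a bar 24 mm wide (along y), 28 high, from 175 mm behind this point to the head, which begins 30 mm ahead of it. Pale wood, 0.3 to 0.45 kg
- mallet_head (a point): Centre of the mallet's square head, 62 mm ahead (+x) of the grip point; axes as there. The head is a block 64 mm along x, 110 along y, 60 high; its two flat striking faces look to +y and -y, 55 mm from this point
- muddler: Bystander: pale wooden muddler, a round stick 220 mm long and 36 mm thick lying on the counter, its thick end to +x; may lie left or right of the mallet. Origin under its middle
- jigger: Bystander: steel measuring cup, 80 mm high, 42 mm across. Origin under its middle
- shaker_tin: Bystander: open steel shaker tin, 175 mm high, 92 mm across. Origin under its middle
- mixing_glass: Bystander: open mixing glass, 150 mm high, 90 mm across. Origin under its middle
- bitters: Bystander: small amber bottle, 130 mm high, 48 mm across. Origin under its middle
- syrup_bottle: Bystander: white squeeze bottle with a black spout, 184 mm high, 68 mm across. Origin under its middle
- fruit_bowl: Bystander: white bowl of citrus fruit, 156 mm across, 80 mm high with the fruit. Origin under its middle

How it is judged:
By the outcome, as a careful person would: the job done as asked, in the order asked, and still so for the second after the job is handed in, with the robot touching nothing.
It also fails if it takes over 58 s, if anything falls off the work surface, if the arm or the gripper's body presses on something with over 40 N, if the wrist force passes 120 N, or if a joint passes its speed limit or range.

## Robot

A 6-joint arm with a two-finger parallel gripper is mounted at the origin on the work surface. World frame = base frame: x ahead of the robot, y to its left, z up, the work surface at z = 0. Lengths are in m, angles in rad, forces in N, time in s.
With the tool pointing down it reaches from about 0.275 to 0.75 m from the base axis. Payload 10.2 kg.
Tool frame: the origin (TCP) lies midway between the tips of the shut fingers; the grasp point (between the pads) lies 19 mm behind it (env.hold_point_z is the distance from the TCP to the grasp point, in m); x points along the fingers, z is the direction in which the jaws open and shut, and the axes are right-handed (so a half turn about x gives the same grasp; the last joint's range is limited). The gripper opens to 85 mm and grips with 20 to 120 N. Pads are 22 mm wide; open, the fingers measure 114 mm over their backs; the gripper's body (76 mm by 85 mm) begins 54 mm behind the grasp point. The pads swing forward as they close: fully open they stand 13 mm farther back than shut.
Start: joints at [1.108, 0.313, 1.498, -0, 1.331, -0.223], TCP at [0.125, 0.51, 0.231] pointing down, gripper open.
Joint ranges: [-2.94, 2.94], [-0.97, 2.17], [0.19, 2.56], [-1.23, 4.37], [0.02, 3.11], [-2.88, 2.88]. Speed limits (rad/s): [2.39, 2.39, 3.01, 3.14, 3.14, 3.14].

## Interface

Orientations are given as a unit quaternion [x, y, z, w].
In Python, from bench import env, kinematics, monitor, eyes, job gives the robot as it stands. The module is installed in compiled form; this text tells all that it offers. Calls block until the motion is done:
- env.reach(position, orientation): joint-space move of the TCP to a pose.
- env.movel(position, velocity=0.15, frame=None, guard=None): straight line of the TCP; frame=None keeps the orientation; velocity is the mean speed in m/s. With guard (N) it stops when the force on the tool has changed by that much, and returns True; else False.
- env.set_joints(angles): joint-space move.
- env.release() and env.close_gripper(effort=None): open the fingers fully, or close them until they stop; effort is the grip in N (None keeps the last).
- env.hold(seconds).
- kinematics.ik(position, orientation): joint angles nearest the present ones, or None.
- monitor.sense(): the state.
- eyes.grab_frame(name): name is "side" or "top"; returns a dict with "frame" (384x512x3 uint8, red, green, blue), "mtx" (3x3 intrinsics, pixels), "view" (4x4, takes a point from world to camera coordinates). Camera axes: x right, y down, z forward; pixel columns grow to the right and rows downward; lengths in m; the calibration is good to about 2 mm. A picture is of the moment at which its call begins. There is no depth.
A pose or a line that the arm cannot do raises env.MotionError and nothing moves.
- job.hand_in(): hands the job in, once; it reports no verdict.
The state is a dict: "clock": time; "joints": joint angles; "qvel": joint speeds; "joint_efforts": joint torques, N m; "position": TCP position; "ee_rot": TCP orientation; "contact_force": force on the tool from outside, world axes, zero at the start; "ft_torque": the same for the moment, N m; "finger_gap": opening from 0.0 (shut) to 1.0 (fully open).
Only numpy, scipy, OpenCV 4.12 (cv2) and the standard library are available. Lean on these libraries where they do the work, as an engineer would, in place of code of your own. Each camera call takes 0.05 s, during which the arm holds its last target. There are 200 camera calls.

## Working session

There is one attempt and no reset: what is moved stays moved. The work goes in short steps, each a Python script; the robot and the scene stay as the last script left them, time stands still between calls to the robot, and variables do not carry over. Pictures are saved under pics/ and viewed, about 8 in all and at most 12, crops included, and the job is handed in when it is done.

```bash
mkdir -p pics
python3 - <<'E'
from bench import env, kinematics, monitor, eyes, job
import cv2,numpy as np
for n in("top","side"):
    f=eyes.grab_frame(n); cv2.imwrite(f"pics/{n}0.png",cv2.resize(f["frame"][:,:,::-1],(800,600),interpolation=cv2.INTER_CUBIC)); np.savez(f"pics/{n}0.npz",**f)
    V=f["view"];print(n,f["mtx"].round(1).tolist(),(-V[:3,:3].T@V[:3,3]).round(3),V[:3,:3].round(3).tolist())
s=monitor.sense();print(s["clock"],s["ee_rot"],s["position"],env.hold_point_z)
E
```

```text
top [[479.8, 0.0, 259.4], [0.0, 479.8, 183.9], [0.0, 0.0, 1.0]] [ 0.483 -0.114  1.387] [[0.024, -1.0, -0.0], [-0.998, -0.024, -0.063], [0.063, 0.002, -0.998]]
side [[434.7, 0.0, 257.4], [0.0, 434.7, 191.7], [0.0, 0.0, 1.0]] [ 0.109 -0.886  0.826] [[0.874, -0.486, 0.003], [-0.3, -0.544, -0.784], [0.383, 0.684, -0.621]]
0.1 [-0.43678402  0.55655813  0.43643347  0.55586742] [0.12461052 0.5097762  0.23080736] 0.0187
```

View pics/top0.png

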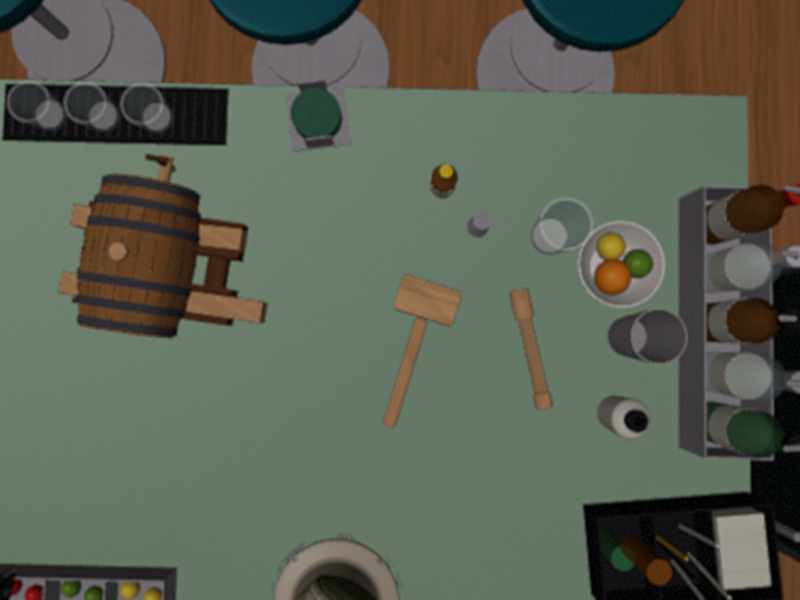

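View pics/side0.png

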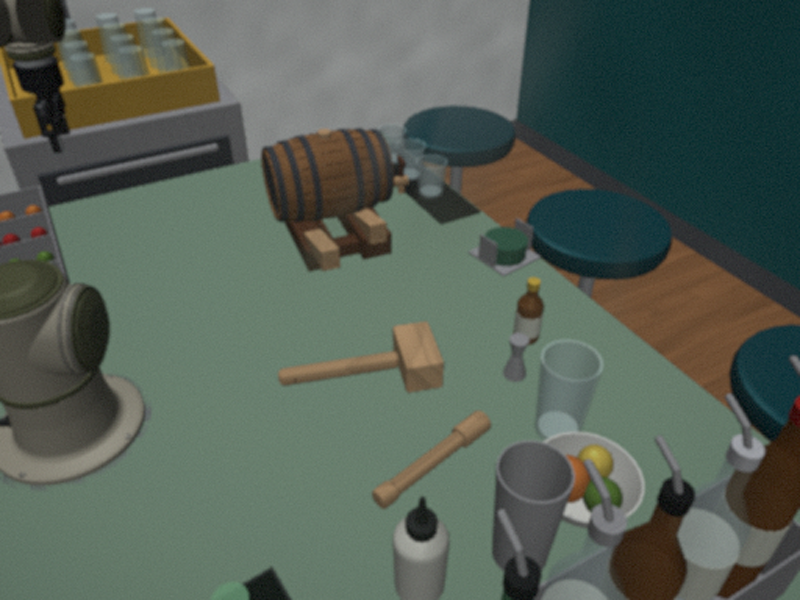

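The top view shows the mallet (head at (428,300), handle end at (390,420)) left of the muddler. The near (-x) wedge sticks out, with its butt at about (265,312). The side view agrees: the left wedge, butt at (322,258), is the proud one. Next I'll enlarge the wedges and outline the pale wood.

```bash
cat > h.py <<'E'
import numpy as np,cv2
def ray(f,uv,z):
    V=f["view"];R=V[:3,:3];c=-R.T@V[:3,3]
    d=R.T@np.linalg.inv(f["mtx"])@np.array([uv[0],uv[1],1.]);return c+d*(z-c[2])/d[2]
def proj(f,p):
    q=f["mtx"]@(f["view"]@np.r_[p,1])[:3];return q[:2]/q[2]
E
python3 - <<'E'
import numpy as np,cv2
from h import *
t=dict(np.load("pics/top0.npz"));s=dict(np.load("pics/side0.npz"))
hsv=cv2.cvtColor(t["frame"],cv2.COLOR_RGB2HSV)
m=cv2.inRange(hsv,(5,70,90),(20,200,255))
n,l,st,ce=cv2.connectedComponentsWithStats(m)
for i in range(1,n):
    if st[i,4]>60: print(i,st[i],ce[i].round(1))
a=t["frame"][130:220,30:190];b=s["frame"][115:180,165:265]
a=cv2.resize(a,(800,450),interpolation=cv2.INTER_CUBIC)
c=t["frame"][165:285,235:305];c=cv2.resize(c,(350,600),interpolation=cv2.INTER_CUBIC)
b=cv2.resize(b,(800,520),interpolation=cv2.INTER_CUBIC)
b=cv2.resize(b,(450,292));a=cv2.resize(a,(450,253))
im=np.zeros((600,800,3),np.uint8);im[:253,:450]=a;im[260:552,:450]=b;im[:,450:]=c
cv2.imwrite("pics/crop1.png",im[:,:,::-1])
E
```

```text
1 [  79    0   86   54 2810] [127.2  27.1]
2 [ 228    0  108   58 4009] [278.4  24.3]
3 [ 391    0  121  121 7965] [467.7  46.1]
4 [  0  20  18  31 352] [ 6.3 38.1]
5 [100 100  10  17  85] [104.9 109.3]
12 [ 64 118  46  11 237] [ 87.1 122.7]
13 [  45  131   59   49 1440] [ 74.5 158.9]
15 [ 65 130  27  11 187] [ 78.4 134.9]
16 [494 131  18  30 385] [503.6 146.6]
18 [127 143  28  17 372] [140.5 151.2]
31 [ 38 174  13  15 156] [ 43.9 181.3]
33 [ 246  176   50   98 1490] [267.7 209.7]
36 [ 57 181  37  13 287] [ 74.6 186.9]
38 [326 185  27  77 733] [339.4 221.3]
40 [119 186  49  21 658] [143.3 196. ]
41 [ 50 195  45  12 269] [ 72.  200.7]
49 [499 354  13  30 292] [505.6 369.7]
```

View pics/crop1.png

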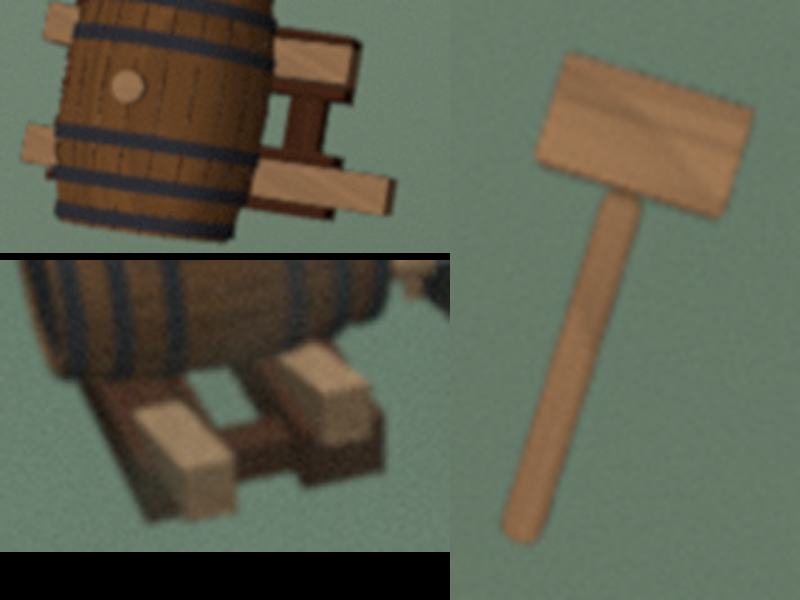

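The crops show the proud wedge's butt top edge at about (391,177)-(386,213) in the top crop and (183,467)-(235,457) in the side crop. The mallet outline is clean. Next I turn these into positions.

Run:
```python
import numpy as np,cv2
from h import *
t=dict(np.load("pics/top0.npz"));s=dict(np.load("pics/side0.npz"))
T=lambda u,v:(30+u/2.8125-.3,130+v/2.811-.3)
S=lambda u,v:(165+u/4.5-.4,115+(v-260)/4.492-.4)
for nm,f,F,z,P in [("top out butt",t,T,.087,[(390,178),(385,213)]),("top fit butt",t,T,.087,[(355,43),(349,86)]),
  ("side out top",s,S,.087,[(183,467),(235,457)]),("side out bottom",s,S,.040,[(187,520),(235,512)]),("side fit top",s,S,.087,[(322,397),(370,384)]),("side fit bottom",s,S,.040,[(325,445),(369,434)]),
  ("bung",t,T,.237,[(127,86)]),("other-side butts",t,T,.087,[(23,144),(46,21)])]:
    q=np.array([ray(f,F(*p),z)[:2] for p in P]);print(nm,q.round(4).tolist(),q.mean(0).round(4))
hsv=cv2.cvtColor(t["frame"],cv2.COLOR_RGB2HSV)
m=cv2.inRange(hsv,(5,70,90),(20,200,255));n,l,st,ce=cv2.connectedComponentsWithStats(m)
def rect(mask,z):
    c=max(cv2.findContours(mask,0,cv2.CHAIN_APPROX_NONE)[0],key=cv2.contourArea)[:,0]
    w=np.array([ray(t,p,z)[:2] for p in c]);r=cv2.minAreaRect((w*1000).astype(np.float32));return r
k=(l==33).astype(np.uint8)
print("wedge top rect",rect((l==40).astype(np.uint8),.085)); print("fit",rect((l==18).astype(np.uint8),.085))
hd=k.copy();hd[:]=cv2.morphologyEx(k,cv2.MORPH_OPEN,np.ones((13,13)));print("head z.06",rect(hd,.06))
ha=k.copy();ha[:213]=0;print("handle z.044",rect(ha,.044))
# muddler
print("muddler",rect((l==38).astype(np.uint8),.018))
```

```text
top out butt [[0.535, 0.1343], [0.5011, 0.1379]] [0.5181 0.1361]
top fit butt [[0.6653, 0.1729], [0.6232, 0.1772]] [0.6443 0.1751]
side out top [[0.5002, 0.1351], [0.5357, 0.1292]] [0.518  0.1322]
side out bottom [[0.5015, 0.1396], [0.5343, 0.1323]] [0.5179 0.1359]
side fit top [[0.6211, 0.1682], [0.6588, 0.1672]] [0.64   0.1677]
side fit bottom [[0.6263, 0.1765], [0.6609, 0.1739]] [0.6436 0.1752]
bung [[0.6025, 0.3338]] [0.6025 0.3338]
other-side butts [[0.5594, 0.4899], [0.6796, 0.4739]] [0.6195 0.4819]
wedge top rect ((525.2600708007812, 202.5594482421875), (130.18753051757812, 37.92546844482422), 82.65357208251953)
fit ((647.3599853515625, 216.13821411132812), (75.53370666503906, 38.11176300048828), 84.22541809082031)
head z.06 ((546.2555541992188, -151.3037109375), (107.48503875732422, 67.44213104248047), 80.068359375)
handle z.044 ((405.65142822265625, -110.34745788574219), (22.840967178344727, 175.9662628173828), 73.97089385986328)
muddler ((464.0132751464844, -342.0897521972656), (220.41287231445312, 34.33565902709961), 12.588078498840332)
```

The stand's yaw is about -7.4° and the proud wedge's butt is at about (0.518, 0.1345), so it stands out about 55 mm. The mallet grip point is at about (0.488, -0.134) with yaw -16°. Next I grasp it.

```bash
cat >> h.py <<'E'
from scipy.spatial.transform import Rotation as Ro
def quat(yaw,sg=1):
    z=sg*np.array([-np.sin(yaw),np.cos(yaw),0]);x=np.array([0,0,-1.]);return Ro.from_matrix(np.c_[x,np.cross(z,x),z]).as_quat()
PS=np.radians(-7.4);XS=np.array([np.cos(PS),np.sin(PS),0]);D=np.array([-np.sin(PS),np.cos(PS),0])
GRIP=np.array([.4884,-.1344,0]);YM=np.radians(-16.03)
BUTT=np.array([.518,.1345,.064])
CONT=BUTT-.055*D-.062*XS; CONT[2]=.064-.0187   # TCP at first contact
E
python3 - <<'E'
from h import *
from bench import env,kinematics,monitor,eyes,job
for sg in(1,-1): print(sg,kinematics.ik(GRIP+[0,0,.012],quat(YM,sg)),kinematics.ik(CONT,quat(PS,sg)))
sg=min((1,-1),key=lambda s:abs(kinematics.ik(GRIP+[0,0,.012],quat(YM,s))[5]))
print(sg,CONT)
env.release()
env.reach(GRIP+[0,0,.14],quat(YM,sg));print(monitor.sense()["clock"])
env.movel(GRIP+[0,0,.012],.12,guard=15)
s=monitor.sense();print(s["position"],s["contact_force"])
env.close_gripper(110);s=monitor.sense();print(s["clock"],s["finger_gap"],s["contact_force"])
env.movel(GRIP+[0,0,.15],.12);s=monitor.sense();print(s["clock"],s["finger_gap"],s["contact_force"],s["ft_torque"])
A=CONT-.035*D; env.reach(A+[0,0,.06],quat(PS,sg));print(monitor.sense()["clock"])
for n in("top","side"):
    f=eyes.grab_frame(n);np.savez(f"pics/{n}1.npz",**f)
    cv2.imwrite(f"pics/{n}1.png",cv2.resize(f["frame"][90:290,30:330][:,:,::-1],(800,533),interpolation=cv2.INTER_CUBIC))
E
```

```text
1 [-5.00194029e-01  5.64665098e-01  1.77634945e+00 -4.44089210e-16
  8.00578104e-01 -1.79121408e+00] [-6.35316875e-02  4.23231826e-01  1.90282874e+00 -4.44089210e-16
  8.15532089e-01 -1.50517365e+00]
-1 [-5.00194029e-01  5.64665098e-01  1.77634945e+00 -4.44089210e-16
  8.00578104e-01  1.35037858e+00] [-6.35316875e-02  4.23231826e-01  1.90282874e+00 -4.44089210e-16
  8.15532089e-01  1.63641900e+00]
-1 [0.44943263 0.08794341 0.0453    ]
2.95
[ 0.48875891 -0.13459963  0.01259677] [-0.80077569 -0.10767259 -0.40640667]
4.7583 0.2677021754216347 [-1.55764865  0.76993263  6.06933466]
6.0583 0.2624412049892492 [-1.46512107 -0.6942652  -5.19193183] [ 0.02411978  0.1767677  -0.01590559]
6.8667
```

View pics/side1.png

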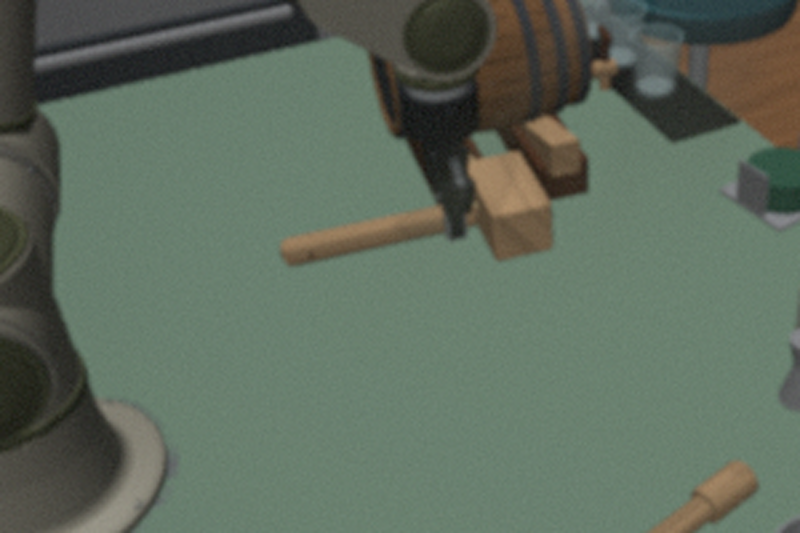

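View pics/top1.png

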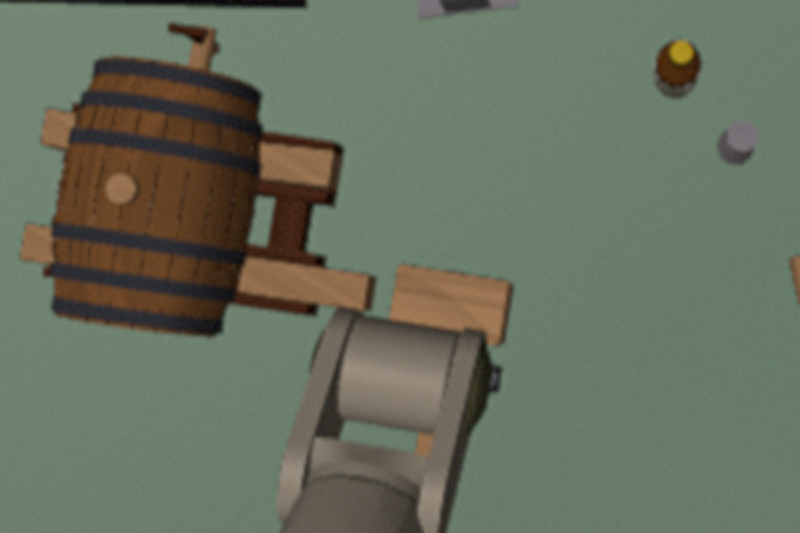

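The mallet sits level in the jaws, with its head (top view (450,305)) facing the butt (370,290) squarely. Now the taps, each guarded.

Run:
```python
from h import *
from bench import env,kinematics,monitor,eyes,job
env.movel(CONT-.035*D,.12)
back=-.035
for i,s in enumerate([.010,.020,.030,.040,.048,.066]):
    g=env.movel(CONT+s*D,.13 if i<5 else .09,guard=30);st=monitor.sense()
    p=(st["position"]-CONT)@D;print(i,s,g,round(p,4),st["contact_force"].round(1),round(st["clock"],2))
    env.movel(CONT+(p-.028)*D,.15)
    if g:break
f=eyes.grab_frame("top");np.savez("pics/top2.npz",**f)
cv2.imwrite("pics/top2.png",cv2.resize(f["frame"][120:220,30:230][:,:,::-1],(800,400),interpolation=cv2.INTER_CUBIC))
```

```text
0 0.01 False 0.01 [-0.  -0.7 -4. ] 8.12
1 0.02 False 0.0202 [-1.1  0.5 -3.9] 8.89
2 0.03 False 0.0302 [-0.5  0.1 -4.6] 9.67
3 0.04 False 0.0403 [-0.4  0.5 -4.1] 10.44
4 0.048 False 0.0482 [ 0.2  0.5 -3.3] 11.2
5 0.066 True 0.0587 [ -2.3 -13.8   1.8] 12.0
```

View pics/top2.png

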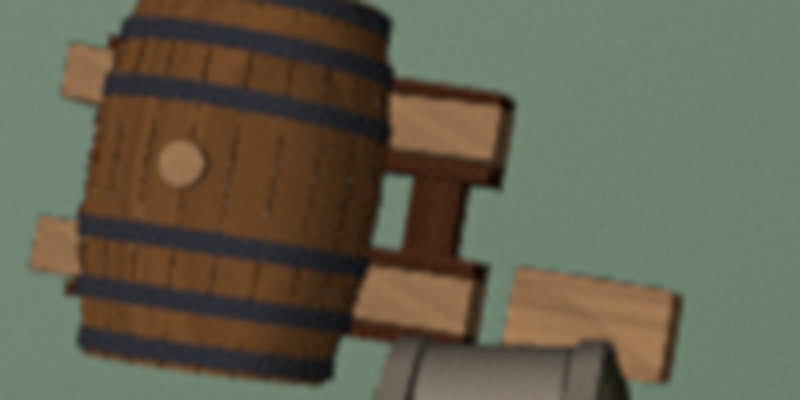

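The wedge now ends level with its neighbour: both overhang the bearer end alike ((475,300) and (503,130)). One more confirming tap, then I lay the mallet down where it lay before, which is open counter.

Run:
```python
from h import *
from bench import env,kinematics,monitor,eyes,job
for k in range(2):
    g=env.movel(CONT+.067*D,.09,guard=30);st=monitor.sense();p=(st["position"]-CONT)@D
    print(g,round(p,4),st["contact_force"].round(1))
    env.movel(CONT+(p-.028)*D,.15)
env.movel(CONT-.04*D,.15)
env.movel(CONT-.04*D+[0,0,.06],.12)
q=quat(YM,-1)
env.reach(GRIP+[0,0,.10],q)
env.movel(GRIP+[0,0,.020],.10)
g=env.movel(GRIP+[0,0,.0105],.015,guard=4);s=monitor.sense();print(g,s["position"],s["contact_force"].round(1),s["clock"])
env.hold(.2)
f=eyes.grab_frame("side");np.savez("pics/side3.npz",**f)
cv2.imwrite("pics/side3.png",cv2.resize(f["frame"][90:290,130:330][:,:,::-1],(600,600),interpolation=cv2.INTER_CUBIC))
```

```text
True 0.0594 [ -3.3 -11.2   0.6]
True 0.0596 [ -2.1 -18.2   2.2]
True [ 0.48829862 -0.13432735  0.01225286] [-0.8 -0.4  5. ] 17.3417
```

View pics/side3.png

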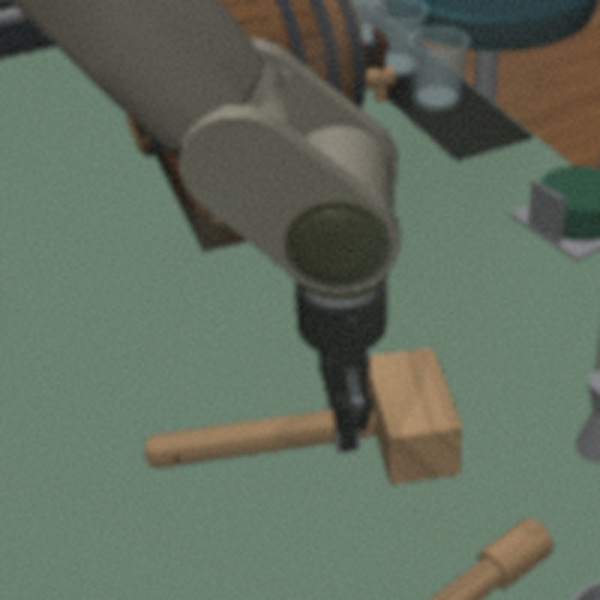

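The mallet is down on the counter, head at (415,415), with 5 N contact. Next I release, back off and check wedge depth in the pictures.

Run:
```python
from h import *
from bench import env,kinematics,monitor,eyes,job
env.release();env.movel(GRIP+[0,0,.16],.12)
q=monitor.sense()["joints"].copy();env.set_joints([1.108,.313,1.498,0,1.331,q[5]*0-.223]);print(monitor.sense()["clock"])
t=eyes.grab_frame("top");s=eyes.grab_frame("side");np.savez("pics/top4.npz",**t);np.savez("pics/side4.npz",**s)
R=lambda a,w,h:cv2.resize(a,(w,h),interpolation=cv2.INTER_CUBIC)
im=np.zeros((600,800,3),np.uint8)
im[:250,:400]=R(t["frame"][130:205,70:190],400,250);im[:250,400:]=R(s["frame"][115:177.__int__(),175:274],400,250)
im[250:,:400]=R(t["frame"][90:290,190:420],400,350);im[250:,400:]=R(s["frame"][130:330,150:379],400,350)
cv2.imwrite("pics/end4.png",im[:,:,::-1])
# rows of protrusion: pale-top extents of the two wedges in world, z=.087
m=cv2.inRange(cv2.cvtColor(t["frame"],cv2.COLOR_RGB2HSV),(5,70,90),(20,200,255));n,l,st,ce=cv2.connectedComponentsWithStats(m)
for i in range(1,n):
    if st[i,4]>150 and 110<ce[i][0]<360 and 120<ce[i][1]<280:
        v,u=np.where(l==i);w=np.array([ray(t,(a,b),.087) for a,b in zip(u,v)]);print(st[i],"xs %.3f min along D %.4f"%((w@XS).mean(),np.percentile(w@D,2)))
```

```text
File "<stdin>", line 8
    im[:250,:400]=R(t["frame"][130:205,70:190],400,250);im[:250,400:]=R(s["frame"][115:177.__int__(),175:274],400,250)
                                                                                          ^
SyntaxError: invalid decimal literal
```

Run:
```python
from h import *
from bench import env,kinematics,monitor,eyes,job
env.release();env.movel(GRIP+[0,0,.16],.12)
env.set_joints([1.108,.313,1.498,0,1.331,-.223]);print(monitor.sense()["clock"])
t=eyes.grab_frame("top");s=eyes.grab_frame("side");np.savez("pics/top4.npz",**t);np.savez("pics/side4.npz",**s)
R=lambda a,w,h:cv2.resize(a,(w,h),interpolation=cv2.INTER_CUBIC)
im=np.zeros((600,800,3),np.uint8)
im[:250,:400]=R(t["frame"][130:205,70:190],400,250);im[:250,400:]=R(s["frame"][115:177,175:274],400,250)
im[250:,:400]=R(t["frame"][90:290,190:420],400,350);im[250:,400:]=R(s["frame"][130:330,150:379],400,350)
cv2.imwrite("pics/end4.png",im[:,:,::-1])
m=cv2.inRange(cv2.cvtColor(t["frame"],cv2.COLOR_RGB2HSV),(5,70,90),(20,200,255));n,l,st,ce=cv2.connectedComponentsWithStats(m)
for i in range(1,n):
    if st[i,4]>150 and 110<ce[i][0]<360 and 120<ce[i][1]<280:
        v,u=np.where(l==i);w=np.array([ray(t,(a,b),.087) for a,b in zip(u,v)]);print(st[i],"xs %.3f min along D %.4f"%((w@XS).mean(),np.percentile(w@D,2)))
```

```text
22.2417
[127 143  28  17 372] xs 0.614 min along D 0.2612
[ 244  176   52   97 1498] xs 0.510 min along D -0.1294
[326 185  27  77 729] xs 0.508 min along D -0.3101
[118 186  30  18 385] xs 0.494 min along D 0.2602
```

View pics/end4.png

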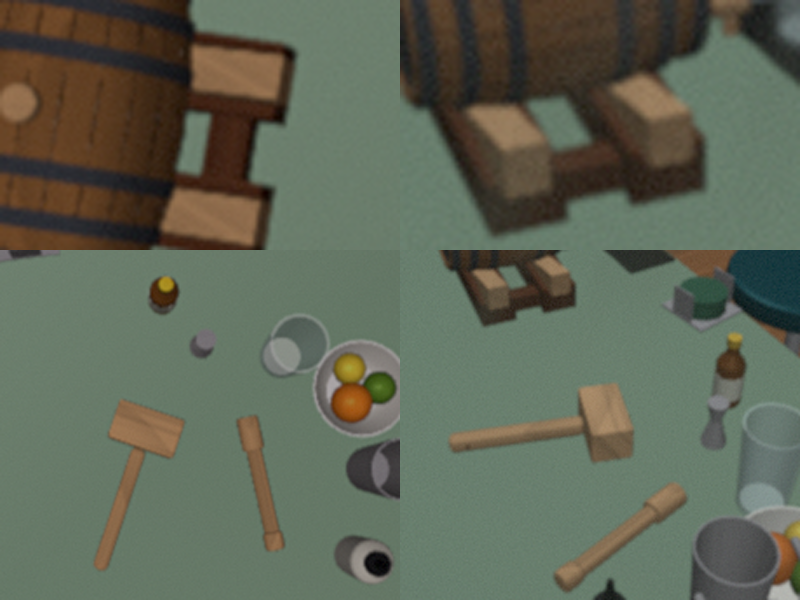

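Both wedges now look equally driven: their butt edges are 1 mm apart along the groove, within measuring error. The mallet lies flat on open counter and the other objects haven't moved. Handing in.

```bash
python3 -c "
from bench import job,env
print(job.hand_in())"
```

```text
the job is handed in; nothing more can be done
None
```

The wedge that stuck out, in the groove on the robot's side of the stand, is now home. I drove it about 55 mm with six taps, drawing the mallet back 28 mm after each one. Then I laid the mallet flat back where it had been, touching down at about 5 N, and handed in at about 22 s.

**Wedge:** The sixth tap and two confirming taps all met the hard stop, tripping the 30 N guard. The two butt edges measure 1 mm apart in the last top view, which is within measuring error.

**Small disagreement:** The three stop readings crept from 58.7 to 59.4 to 59.6 mm. I put this down to the mallet turning slightly in the jaws, but did not check it separately.

**Everything else:** In the last pictures the mallet is flat and free of the gripper. The barrel and the other objects look unmoved, judged by eye.

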